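# Slide a battery module under its hold-down lip

## Robot

A 6-joint arm with a two-finger parallel gripper is mounted at the origin on the work surface. World frame = base frame: x ahead of the robot, y to its left, z up, the work surface at z = 0. Lengths are in mm, angles in degrees, forces in N, time in s.
With the tool pointing down it reaches from about 300 to 850 mm from the base axis. Payload 4.2 kg.
Tool frame: the origin (TCP) lies at the very end of the fingers, on their centre line; the grasp point (between the pads) lies 19 mm behind it; z points along the fingers, y is the line along which they close (so a half turn about z gives the same grasp; the last joint's range is limited). The gripper opens to 91 mm and grips with 3 to 60 N. Pads are 32 mm wide; open, the fingers measure 118 mm over their backs; the gripper's body (76 mm by 178 mm) begins 60 mm behind the grasp point.
Start: joints at [63.484, 18.312, 89.639, -0, 72.044, -1.146], TCP at [246.375, 519.56, 213.976] pointing down, gripper open.
Joint ranges: [-177.97, 177.97], [-48.28, 115.42], [12.27, 149.76], [-77.06, 257.06], [2.81, 150.46], [-146.56, 146.56]. Speed limits (degrees/s): [147.25, 147.25, 180, 180, 180, 180].

## Interface

Orientations are given as [roll, pitch, yaw] about the fixed x, y, z axes, in that order (R = Rz(yaw) Ry(pitch) Rx(roll)).
In Python, from workcell import env, eyes gives the robot as it stands.
- The arm moves only by the tool send_rows, never from a script. Its argument "targets" is text: rows parted by semicolons, each of 7 numbers parted by spaces: the shift along the tool's x, y, z in m, then the turn, a rotation vector about the tool's x, y, z in degrees, then the opening in per cent of the stroke, from 0 (shut) to 100 (fully open). A call has 1 to 12 rows; each row is the pose to reach, as a shift and turn from the pose commanded when the call began, along the tool's axes at that moment; what a row does not reach only later rows make up. A row lasts 1/12 s, in which the tool goes at most 41.7 mm and 7.16 degrees, less where a joint would pass 70% of its speed; a pose out of reach is approached as far as the arm can. A call with a gripper value outside its range is refused whole. The fingers move at their own pace and stop on an object; "grip_force" is the grip in N (left out, the last holds). Time passes only in rows, so rows that repeat a pose let the fingers close. It gives the time, the measured TCP pose, the force, the opening and the grip force at its end, in the units of the state.
- env.state(): the state, without advancing time (a new reading comes with each control period).
- eyes.grab_frame(name): name is "scene" or "top" or "wrist"; returns a dict with "image" (480x640x3 uint8, blue, green, red), "fovy" (degrees; the focal length in pixels is half the picture's height over the tangent of half this angle, whatever the lens; pixels are square), "cx", "cy" (the principal point, pixels), "D" ([k1, k2, p1, p2, k3] as OpenCV has them; the pictures are not rectified), "eye" and "attitude" of the camera in the world. Camera axes: x right, y up, looking along -z (the intrinsics and any distortion apply to the point x, -y, -z); pixel columns grow to the right and rows downward; lengths in mm; the calibration is good to about 2 mm. A picture is of the moment at which its call begins. There is no depth.
- env.job_done(): hands the job in; it is judged then, once.
The state is a dict: "time_s": time; "qpos": joint angles; "qvel": joint speeds; "effort": joint torques, N m; "ee_pos": TCP position; "ee_rot": TCP orientation; "force": force on the tool from outside, world axes, zero at the start; "torque": the same for the moment, N m; "gripper_width": finger opening in mm; "gripper_force": force on a finger pad.
Only numpy, scipy, OpenCV 4.12 (cv2) and the standard library are available. Lean on these libraries where they do the work, as an engineer would, in place of code of your own. Each camera call takes 0.05 s, during which the arm holds its last target. There are 200 camera calls.

## Task

Pick out the long, low orange battery module, set it down in the open part of the steel cradle with its plain end facing the stop (terminals outwards), and slide it fully home against the stop so that its front end sits under the fixed hold-down lip, lying flat on the cradle floor. Leave the tall module and the short module where they stand.

Things in the scene. Friction and masses are not known exactly. Their poses are not given: they have to be found in the camera images.
- long_module: Orange battery to load, 160 (x) x 60 (y) x 45 mm high, under 0.75 kg. Origin: centre of underside; z up, +x to the plain end (metal label on top). Red and black terminals, 14 mm high, on top at the -x end, which starts towards the robot. Black bar handle above the origin and centre of mass: 60 long (x), 18 wide (y), from 65 to 83 mm above the underside, a post at each end; pinch its 18 mm width.
- tall_module: Bystander, leave alone: same orange plastic and handle, 160 x 60 x 85 mm high (handle top at 123 mm), too tall for the lip. Origin: centre of underside. The three modules stand in a row on the robot's left, about 140 mm apart, in any order.
- short_module: Bystander, leave alone: same orange plastic and handle, 95 x 60 x 45 mm high (handle top at 83 mm). Origin: centre of underside.
- cradle: Steel cradle, dark floor, fixed to the bench. Origin: centre of underside; +x from its open end (robot side) to the stop. Floor 240 (x) x 108 (y) mm, upper face at z = 4 mm. Two side guides, 25 mm high, 84 mm apart inside, from x = -60 mm to the stop, an upright wall with inner face at x = 108 mm. Fully home, the long module's origin is at x = 28, y = 0, z = 4 mm.
- lip_edge (a point): Middle of the lower free edge of the hold-down lip, at x = 68, y = 0, z = 59 mm in the cradle's frame, same axes. The lip is a flat steel plate, 4 mm thick and 96 mm wide (y), reaching from the stop's top back to this edge; nothing else overhangs the floor. With its origin at x = -32 mm in the cradle's frame the long module is 20 mm clear of the lip and can be lowered straight down.
There are look-alikes about, which are no part of the job. What is shaped like the long_module but pink or purple is not meant.

How it is judged:
By the outcome, as a careful person would: the job done as asked, in the order asked, and still so for the second after the job is handed in, with the robot touching nothing.
It also fails if it takes over 40 s, if anything falls off the work surface, if the arm or the gripper's body presses on something with over 40 N, if the wrist force passes 120 N, or if a joint passes its speed limit or range.

## Working session

There is one attempt and no reset: what is moved stays moved. The work goes in short steps, Python scripts to look and compute and a tool call to move; the robot and the scene stay as the last step left them, time stands still between calls to the robot, and variables do not carry over. Pictures are saved under pics/ and viewed, at most 10 in all, crops included, and the job is handed in when it is done.

Besides the shell and the picture viewer there is one more tool, called after "Request:" in YAML: its name, and indented under it one key for each argument. send_rows: Moves the arm, as the interface text tells. Its arguments: {"type":"object","properties":{"targets":{"type":"string"},"grip_force":{"type":"number"}},"required":["targets"]}

```bash
mkdir -p pics; ls; python3 - <<'E'
from workcell import env, eyes
import cv2, pickle
s=env.state(); print(s)
fs={n:eyes.grab_frame(n) for n in("scene","top","wrist")}
pickle.dump(fs,open("f0.pkl","wb"))
for n,f in fs.items():
    cv2.imwrite(f"pics/{n}0.png",f["image"]); print(n,{k:v for k,v in f.items() if k!="image"})
E
```

```text
pics
{'time_s': 0.0, 'qpos': array([ 6.34828899e+01,  1.83501861e+01,  8.97062662e+01, -2.15955053e-03,
        7.20442079e+01, -1.14394272e+00]), 'qvel': array([-0.11901243, -0.0887493 ,  0.0479529 , -0.00316879, -0.04382391,
        0.055522  ]), 'effort': array([-1.50074419e-05, -4.12477076e+01, -2.31968808e+01,  7.27559673e-02,
        4.58570290e-02, -1.32839345e-04]), 'ee_pos': array([246.15921972, 519.08094907, 213.13582134]), 'ee_rot': array([-1.79899319e+02,  4.31832503e-05,  1.54627500e+02]), 'force': array([-0.16918489,  0.08863952,  0.53039041]), 'torque': array([ 0.00393457,  0.06394169, -0.00838515]), 'gripper_force': 0.0, 'gripper_width': 91.28027210084416}
scene {'fovy': 51.12522120732301, 'cx': 323.39428825926876, 'cy': 239.94157158926228, 'D': array([-0.07892286,  0.        ,  0.        ,  0.        ,  0.        ]), 'eye': array([1092.57559441,   70.77739741,  738.66397593]), 'attitude': array([43.68295025, -0.11192082, 93.0664821 ])}
top {'fovy': 54.07137010325184, 'cx': 320.49405367095267, 'cy': 253.31825331430585, 'D': array([-0.07790636,  0.        ,  0.        ,  0.        ,  0.        ]), 'eye': array([371.34053138,  33.36306489, 971.82367533]), 'attitude': array([  5.79401666,   0.85313292, -91.21300409])}
wrist {'fovy': 69.76644179372758, 'cx': 318.1633585342147, 'cy': 238.70399924223528, 'D': array([0.01177623, 0.        , 0.        , 0.        , 0.        ]), 'eye': array([187.07497092, 546.97064867, 382.28408861]), 'attitude': array([-13.44662478,   0.08880128,  64.5714273 ])}
```

View pics/top0.png

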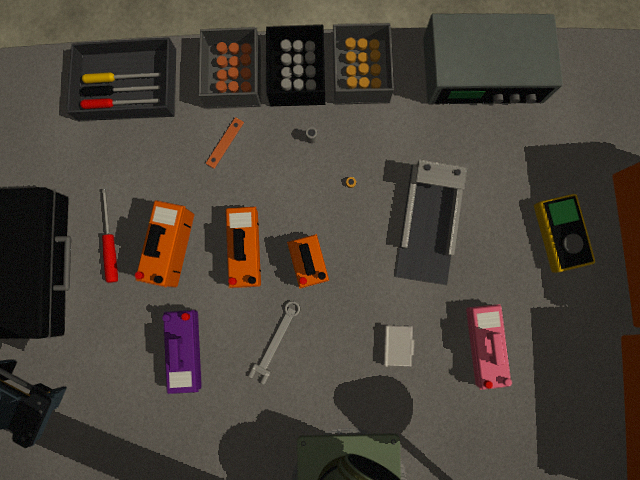

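View pics/scene0.png

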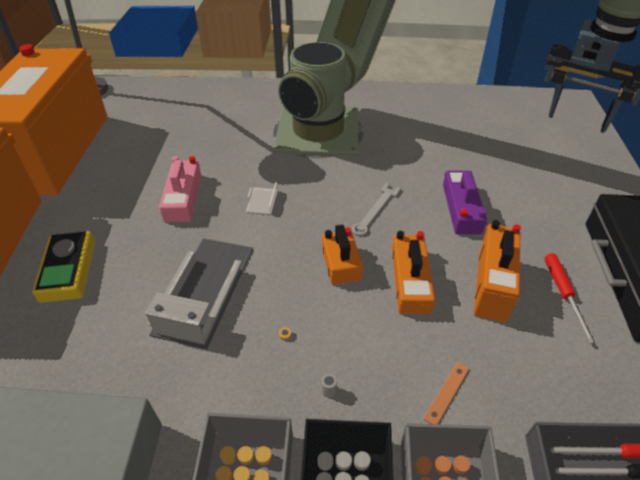

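The top view shows three orange modules in a row: (165,243) is tall (wide perspective, thick side), (242,245) is long and low, and (308,260) is short. The purple (182,350) and pink (490,345) look-alikes are excluded by colour. The cradle is at (430,220) with its stop and lip at (440,172). The long one should be (242,245), which is (413,272) in the scene view. I'll measure it and confirm with a crop.

```bash
cat > h.py <<'E'
import numpy as np, cv2, pickle
from scipy.spatial.transform import Rotation as R
def ray(f,uv):
    F=240/np.tan(np.radians(f["fovy"]/2)); K=np.array([[F,0,f["cx"]],[0,F,f["cy"]],[0,0,1.]])
    p=cv2.undistortPoints(np.array(uv,float).reshape(-1,1,2),K,f["D"]).reshape(-1,2)
    d=np.c_[p[:,0],-p[:,1],-np.ones(len(p))]
    return R.from_euler("xyz",f["attitude"],degrees=True).apply(d)
def plane(f,uv,z):
    d=ray(f,uv); return f["eye"]+d*((z-f["eye"][2])/d[:,2])[:,None]
def tri(fa,a,fb,b):
    A=0;B=0
    for f,uv in((fa,a),(fb,b)):
        d=ray(f,[uv])[0]; d/=np.linalg.norm(d); P=np.eye(3)-np.outer(d,d); A=A+P;B=B+P@f["eye"]
    return np.linalg.solve(A,B)
def comps(m,amin):
    n,l,s,c=cv2.connectedComponentsWithStats(m.astype(np.uint8)); 
    return [(i,s[i],c[i],l==i) for i in range(1,n) if s[i,4]>=amin]
E
python3 - <<'E'
from h import *
fs=pickle.load(open("f0.pkl","rb"))
L={}
for n in("top","scene"):
    f=fs[n]; hsv=cv2.cvtColor(f["image"],cv2.COLOR_BGR2HSV)
    m=(hsv[...,0]>5)&(hsv[...,0]<18)&(hsv[...,1]>170)&(hsv[...,2]>80)
    for i,s,c,mm in comps(m,300): print(n,"orange",s,c.round(1))
    w=(hsv[...,1]<60)&(hsv[...,2]>150)
    for i,s,c,mm in comps(w,60): print(n,"white",s,c.round(1))
t=fs["top"]["image"]; s=fs["scene"]["image"]
a=cv2.resize(t[190:300,120:340],None,fx=3.6,fy=3.6,interpolation=cv2.INTER_CUBIC)
cv2.imwrite("pics/c1.png",a)
cv2.imwrite("pics/c2.png",cv2.resize(t[150:295,380:480],None,fx=4,fy=4,interpolation=cv2.INTER_CUBIC))
E
```

```text
top orange [206 118  38  50 508] [224.2 142.6]
top orange [ 136  201   58   86 2550] [167.4 247.8]
top orange [ 226  207   35   81 1750] [244.4 251. ]
top orange [ 287  234   42   54 1071] [308.2 260. ]
top white [153 207  24  18 308] [164.6 215.5]
top white [230 213  21  15 296] [240.  219.8]
top white [477 312  23  17 321] [488.3 319.6]
top white [385 327   5  39  99] [387.  346.5]
top white [169 372  23  16 321] [180.  379.1]
scene orange [    0    48   107   228 13608] [ 43.1 134.5]
scene orange [ 474  224   46   98 2698] [495.8 276.7]
scene orange [ 322  233   41   51 1299] [341.6 261. ]
scene orange [ 393  235   42   79 1854] [410.8 276.3]
scene white [308   0  21  19 255] [317.9   8.9]
scene white [400   3  33  20 224] [415.9  15.4]
scene white [295  35  23   9 157] [304.9  38.1]
scene white [378  37  37  13 278] [392.8  43.3]
scene white [418  45  34  33 397] [433.7  60.9]
scene white [365  53  69  28 698] [392.9  67.6]
scene white [  0  68  47  26 714] [21.9 80.5]
scene white [450 173  12   9  94] [455.6 176.7]
scene white [246 183  31  30 635] [260.8 199.2]
scene white [359 183  40  46 305] [376.4 206.3]
scene white [163 193  23  11 216] [174.4 198. ]
scene white [ 145  251   62   74 1222] [176.8 300.6]
scene white [210 261  29  56 280] [224.2 288.2]
scene white [489 270  26  18 326] [501.9 278.1]
scene white [404 281  26  13 314] [416.3 287. ]
scene white [569 297  22  44 121] [579.5 317.9]
scene white [338 453  12  13 132] [343.4 459.1]
scene white [356 453  13  13 135] [361.9 459.1]
scene white [337 473  13   7  63] [342.7 476.7]
```

View pics/c1.png

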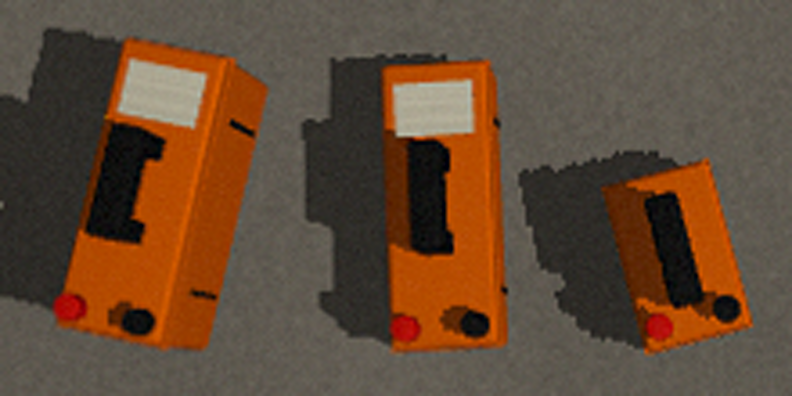

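View pics/c2.png

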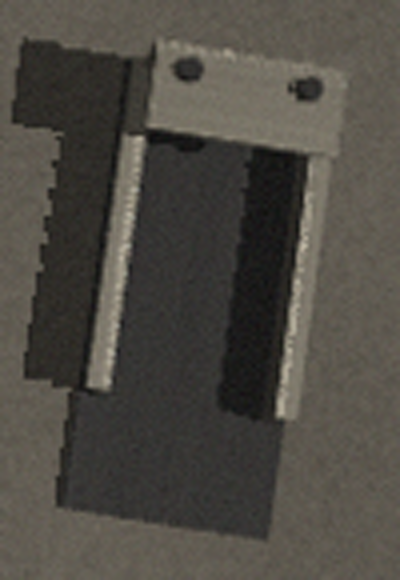

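Crop 1 confirms the middle module: long and low, with a label at the far end, red and black terminals near the robot, and almost no side face showing. The tall one to the left shows a high side face, and the short one has no label. Crop 2 shows the cradle with its lip at the far side and its floor open towards the robot.

```bash
python3 - <<'E'
from h import *
np.set_printoptions(precision=1,suppress=True)
fs=pickle.load(open("f0.pkl","rb")); T,S=fs["top"],fs["scene"]
print("label tri long",tri(T,(240,219.8),S,(416.3,287)),"tall",tri(T,(164.6,215.5),S,(501.9,278.1)))
q=lambda P,s,o:(np.array(P,float)+.5)/s-.5+np.array(o)
c=plane(T,q([(384,67),(490,62),(391,350),(497,347)],3.6,(120,190)),45); print("top corners\n",c, c.mean(0))
d=(c[0]+c[1]-c[2]-c[3])/2; print("len",np.linalg.norm(d),"yaw",np.degrees(np.arctan2(d[1],d[0])),"w",np.linalg.norm(c[0]-c[1]))
print("label plane",plane(T,[(240,219.8)],45),plane(S,[(416.3,287)],45))
# handle dark mask in top
g=T["image"].max(2)
m=np.zeros(g.shape,bool); m[225:262,230:248]=True; m&=g<38
for i,s,cc,mm in comps(m,40): print("handle",s,cc, plane(T,[cc],83))
o=(380,150)
def rep(n,P,z):
    w=plane(T,q(P,4,o),z); v=w[0]-w[1]; print(n,w[0],w[1],"mid",w[:2].mean(0),"dist",np.linalg.norm(v),"normal yaw",np.degrees(np.arctan2(v[1],v[0]))-90)
rep("lip free",[(146,132),(333,154)],63)
rep("lip far",[(155,40),(345,72)],63)
rep("floor near",[(60,505),(268,540)],4)
rep("guides outer near",[(86,388),(297,419)],25)
rep("guides inner near",[(110,391),(275,416)],25)
rep("guides inner near z29",[(110,391),(275,416)],29)
E
```

```text
label tri long [536.8 205.6  45.5] tall [542.1 345.6  85.3]
top corners
 [[561.2 232.9  45. ]
 [562.4 173.3  45. ]
 [403.1 229.1  45. ]
 [403.6 170.5  45. ]] [482.6 201.5  45. ]
len 158.52695283577253 yaw 1.1889023722824295 w 59.67307297433697
label plane [[536.9 205.2  45. ]] [[536.3 206.2  45. ]]
handle [233 229  13  31 320] [238.7 244.2] [[482.8 200.7  83. ]]
lip free [ 600. -147.   63.] [ 587.1 -239.5   63. ] mid [ 593.5 -193.3   63. ] dist 93.37061090739908 normal yaw -7.9319734360576035
lip far [ 646.7 -153.7   63. ] [ 628.7 -248.    63. ] mid [ 637.7 -200.9   63. ] dist 96.00411576479044 normal yaw -10.844629483721874
floor near [ 419.7 -105.9    4. ] [ 399.2 -212.6    4. ] mid [ 409.5 -159.2    4. ] dist 108.6778357148294 normal yaw -10.89969491886508
guides outer near [ 477.6 -118.2   25. ] [ 459.4 -224.9   25. ] mid [ 468.5 -171.6   25. ] dist 108.25924192088769 normal yaw -9.683704203355703
guides inner near [ 475.8 -130.3   25. ] [ 461.2 -213.8   25. ] mid [ 468.5 -172.1   25. ] dist 84.70052343667275 normal yaw -9.942949280749062
guides inner near z29 [ 475.4 -129.6   29. ] [ 460.8 -212.7   29. ] mid [ 468.1 -171.2   29. ] dist 84.3426932486719 normal yaw -9.942949280749033
```

Measurements agree: the label's height is 45.5 (45 expected), the module's length is 158.5 and width 59.7, and the cradle's near end to the lip edge is 187 (188 expected). The module is at about (482.7, 201), yaw 1.2°. The cradle is at about (527, -181.5), yaw -10.4°. I'll move above the module.

Request:
send_rows:
  targets: "-0.350 -0.186 0 0 0 -26.6 60;-0.350 -0.186 0 0 0 -26.6 60;-0.350 -0.186 0 0 0 -26.6 60;-0.350 -0.186 0 0 0 -26.6 60;-0.350 -0.186 0 0 0 -26.6 60;-0.350 -0.186 0 0 0 -26.6 60;-0.350 -0.186 0 0 0 -26.6 60;-0.350 -0.186 0 0 0 -26.6 60;-0.350 -0.186 0 0 0 -26.6 60;-0.350 -0.186 0 0 0 -26.6 60;-0.350 -0.186 0 0 0 -26.6 60;-0.350 -0.186 0 0 0 -26.6 60"

```text
time_s: 1.15
ee_pos: [483.4, 200.3, 213.6]
ee_rot: [180.0, -0.1, -179.0]
force: [0.1, 0.3, 0.0]
gripper_width: 54.5
gripper_force: 0.0
```

```bash
python3 - <<'E'
from h import *
from workcell import env, eyes
np.set_printoptions(precision=2,suppress=True)
s=env.state(); print(s["ee_pos"],s["ee_rot"],s["qpos"],s["gripper_width"])
f=eyes.grab_frame("wrist"); pickle.dump(f,open("w1.pkl","wb")); cv2.imwrite("pics/w1.png",f["image"]); print(f["eye"],f["attitude"])
E
```

```text
[483.41 200.32 213.57] [ 179.99   -0.05 -178.97] [ 21.23  13.69  96.27   0.03  70.08 -69.81] 54.52211604491186
[418.06 198.73 382.69] [-13.4   -0.03  90.97]
```

View pics/w1.png

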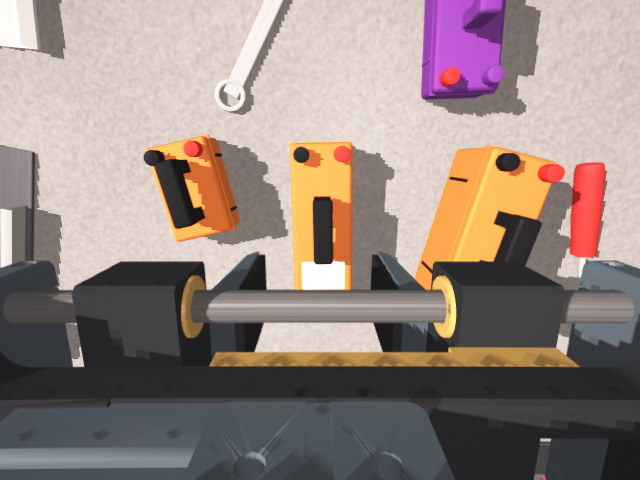

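The wrist view shows the long module centred, with its handle at about (322,230), terminals at (301,155) and (342,154), and the label at (323,275). I'll check the handle position and yaw from this view.

```bash
python3 - <<'E'
from h import *
np.set_printoptions(precision=1,suppress=True)
f=pickle.load(open("w1.pkl","rb")); g=f["image"].max(2)
m=np.zeros(g.shape,bool); m[180:264,308:340]=True; m&=g<70
for i,s,c,mm in comps(m,200):
    r=cv2.minAreaRect(np.argwhere(mm)[:,::-1].astype(np.float32)); b=plane(f,cv2.boxPoints(r),83); print(s,c,r,b,b.mean(0))
hsv=cv2.cvtColor(f["image"],cv2.COLOR_BGR2HSV); o=(hsv[...,0]>5)&(hsv[...,0]<22)&(hsv[...,1]>120)
L=[];Rr=[]
for v in range(170,285,10):
    u=np.where(o[v,280:365])[0]+280; L.append((u[0],v));Rr.append((u[-1]+1,v))
for P in(L,Rr):
    w=plane(f,P,45); k=np.polyfit(w[:,0],w[:,1],1); print("edge yaw",np.degrees(np.arctan(k[0])),"y at 482.7:",np.polyval(k,482.7))
E
```

```text
[ 313  197   20   67 1195] [322.5 230.1] ((322.436279296875, 230.05674743652344), (66.1183090209961, 18.200586318969727), 88.93909454345703) [[452.4 194.7  83. ]
 [451.8 210.6  83. ]
 [511.9 213.2  83. ]
 [512.5 196.7  83. ]] [482.2 203.8  83. ]
edge yaw 1.9216161880984421 y at 482.7: 174.66892507249628
edge yaw 1.6683843303327415 y at 482.7: 234.45614628110053
```

Request:
send_rows:
  targets: "0 0.0015 0.03 0 0 -0.7 60;0 0.0015 0.06 0 0 -0.7 60;0 0.0015 0.09 0 0 -0.7 60;0 0.0015 0.11 0 0 -0.7 60;0 0.0015 0.125 0 0 -0.7 60;0 0.0015 0.14 0 0 -0.7 60;0 0.0015 0.15 0 0 -0.7 60;0 0.0015 0.158 0 0 -0.7 60;0 0.0015 0.158 0 0 -0.7 60;0 0.0015 0.158 0 0 -0.7 60"

```text
time_s: 2.03
ee_pos: [482.8, 203.6, 56.1]
ee_rot: [180.0, 0.0, -178.0]
force: [0.7, 0.8, 0.0]
gripper_width: 54.6
gripper_force: 0.0
```

Request:
send_rows:
  targets: "0 0 0 0 0 0 0;0 0 0 0 0 0 0;0 0 0 0 0 0 0;0 0 0 0 0 0 0;0 0 0 0 0 0 0;0 0 0 0 0 0 0;0 0 0 0 0 0 0;0 0 0 0 0 0 0"
  grip_force: 40

```text
time_s: 2.7
ee_pos: [483.1, 203.3, 56.1]
ee_rot: [180.0, 0.0, -178.1]
force: [0.6, 1.7, 1.0]
gripper_width: 17.8
gripper_force: 40.0
```

Gripped: the opening is 17.8 mm (18 mm bar). Lifting.

Request:
send_rows:
  targets: "0 0 -0.01 0 0 0 0;0 0 -0.03 0 0 0 0;0 0 -0.06 0 0 0 0;0 0 -0.09 0 0 0 0;0 0 -0.115 0 0 0 0;0 0 -0.124 0 0 0 0;0 0 -0.124 0 0 0 0;0 0 -0.124 0 0 0 0"

```text
time_s: 3.37
ee_pos: [482.0, 202.6, 178.9]
ee_rot: [-180.0, -0.1, -178.1]
force: [-0.7, -0.7, -6.0]
gripper_width: 17.7
gripper_force: 40.0
```

```bash
python3 - <<'E'
from h import *
from workcell import env
np.set_printoptions(precision=2,suppress=True)
s=env.state(); print(s["ee_pos"],s["ee_rot"],s["force"],s["torque"],s["gripper_width"])
r=R.from_euler("xyz",s["ee_rot"],degrees=True)
print(r.inv().apply(np.array([488.4,-174.4,s["ee_pos"][2]])-s["ee_pos"]))
E
```

```text
[481.96 202.57 178.91] [-179.95   -0.11 -178.07] [-0.69 -0.75 -6.03] [ 0.05  0.06 -0.01] 17.694075249636388
[   6.24 -376.97    0.31]
```

Request:
send_rows:
  targets: "0.0003 -0.015 0 0 0 1 0;0.0008 -0.045 0 0 0 2 0;0.0014 -0.08 0 0 0 3 0;0.002 -0.12 0 0 0 4 0;0.0028 -0.16 0 0 0 5.5 0;0.0035 -0.2 0 0 0 7 0;0.0042 -0.24 0 0 0 8.5 0;0.005 -0.28 0 0 0 10 0;0.0055 -0.315 0 0 0 11 0;0.006 -0.345 0 0 0 12 0;0.0065 -0.365 0 0 0 12.3 0;0.0065 -0.377 0 0 0 12.3 0"

```text
time_s: 4.37
ee_pos: [487.4, -176.0, 177.2]
ee_rot: [180.0, -0.3, 169.5]
force: [0.4, 1.0, -4.9]
gripper_width: 17.6
gripper_force: 40.0
```

Request:
send_rows:
  targets: "0 0 0.02 0 0 0 0;0 0 0.04 0 0 0 0;0 0 0.06 0 0 0 0;0 0 0.07 0 0 0 0;0 0 0.07 0 0 0 0;0 0 0.07 0 0 0 0;0 0 0.07 0 0 0 0"

```text
time_s: 4.95
ee_pos: [489.9, -173.9, 110.6]
ee_rot: [-180.0, 0.1, 169.7]
force: [-0.1, -0.3, -4.3]
gripper_width: 17.6
gripper_force: 40.0
```

```bash
python3 - <<'E'
from h import *
from workcell import env, eyes
np.set_printoptions(precision=2,suppress=True)
s=env.state(); print(s["ee_pos"],s["ee_rot"],s["qpos"],s["gripper_width"])
fs={n:eyes.grab_frame(n) for n in("top","wrist")}; pickle.dump(fs,open("f2.pkl","wb"))
t=cv2.resize(fs["top"]["image"][145:305,370:490],None,fx=3.6,fy=3.6,interpolation=cv2.INTER_CUBIC)
w=cv2.resize(fs["wrist"]["image"],(360,270)); w=cv2.copyMakeBorder(w,0,t.shape[0]-270,0,0,cv2.BORDER_CONSTANT)
cv2.imwrite("pics/p2.png",np.hstack([t,w]))
E
```

```text
[ 489.86 -173.91  110.61] [-180.      0.08  169.66] [ -20.82   18.56  105.61    0.01   55.75 -100.48] 17.5526799559375
```

View pics/p2.png

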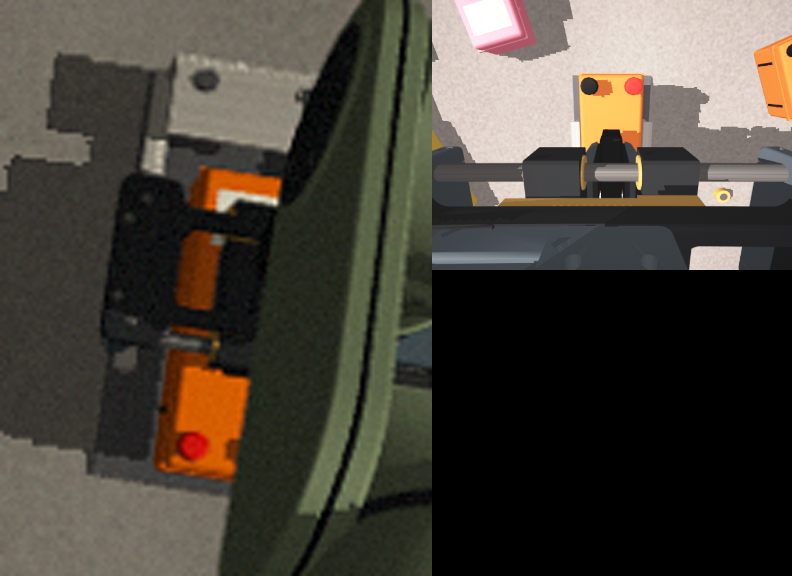

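The right panel (wrist) shows the module hanging squarely between the guides, terminals towards the robot. The left panel (top) shows its plain end short of the lip. Lowering.

Request:
send_rows:
  targets: "0 0 0.012 0 0 0 0;0 0 0.024 0 0 0 0;0 0 0.034 0 0 0 0;0 0 0.041 0 0 0 0;0 0 0.045 0 0 0 0;0 0 0.047 0 0 0 0;0 0 0.047 0 0 0 0;0 0 0.047 0 0 0 0"

```text
time_s: 5.72
ee_pos: [489.5, -174.1, 63.3]
ee_rot: [-180.0, 0.0, 169.6]
force: [0.2, 0.1, -5.3]
gripper_width: 17.6
gripper_force: 40.0
```

Request:
send_rows:
  targets: "0 0 0.001 0 0 0 0;0 0 0.002 0 0 0 0;0 0 0.003 0 0 0 0;0 0 0.003 0 0 0 0"

```text
time_s: 6.05
ee_pos: [489.3, -174.0, 60.2]
ee_rot: [180.0, 0.0, 169.6]
force: [0.2, 0.2, -3.9]
gripper_width: 17.8
gripper_force: 40.0
```

Request:
send_rows:
  targets: "0 0 0.001 0 0 0 0;0 0 0.001 0 0 0 0;-0.005 0 0.001 0 0 0 0;-0.01 0 0.001 0 0 0 0;-0.016 0 0.001 0 0 0 0;-0.022 0 0.001 0 0 0 0;-0.028 0 0.001 0 0 0 0;-0.034 0 0.001 0 0 0 0;-0.040 0 0.001 0 0 0 0;-0.045 0 0.001 0 0 0 0;-0.050 0 0.001 0 0 0 0;-0.050 0 0.001 0 0 0 0"

```text
time_s: 7.05
ee_pos: [538.7, -183.2, 60.0]
ee_rot: [-180.0, 0.0, 169.6]
force: [-2.4, 1.4, 7.3]
gripper_width: 17.5
gripper_force: 40.0
```

Request:
send_rows:
  targets: "-0.003 0 0 0 0 0 0;-0.006 0 0 0 0 0 0;-0.009 0 0 0 0 0 0;-0.011 0 0 0 0 0 0;-0.013 0 0 0 0 0 0;-0.013 0 0 0 0 0 0"

```text
time_s: 7.55
ee_pos: [550.2, -185.3, 60.0]
ee_rot: [-180.0, -0.1, 169.6]
force: [-5.4, 2.0, 5.7]
gripper_width: 18.3
gripper_force: 40.0
```

Request:
send_rows:
  targets: "-0.001 0 0 0 0 0 0;-0.002 0 0 0 0 0 0;-0.003 0 0 0 0 0 0;-0.003 0 0 0 0 0 0"

```text
time_s: 7.88
ee_pos: [552.8, -185.7, 60.0]
ee_rot: [-180.0, -0.1, 169.6]
force: [-6.6, 2.1, 7.7]
gripper_width: 17.7
gripper_force: 40.0
```

Request:
send_rows:
  targets: "-0.001 0 0 0 0 0 0;-0.002 0 0 0 0 0 0;-0.002 0 0 0 0 0 0"

```text
time_s: 8.13
ee_pos: [553.1, -185.6, 60.0]
ee_rot: [180.0, -0.3, 169.6]
force: [-10.3, 2.0, 9.6]
gripper_width: 17.5
gripper_force: 40.0
```

Request:
send_rows:
  targets: "-0.001 0 0 0 0 0 0;-0.002 0 0 0 0 0 0;-0.002 0 0 0 0 0 0"

```text
time_s: 8.38
ee_pos: [553.0, -185.6, 60.0]
ee_rot: [180.0, -0.6, 169.6]
force: [-14.4, 2.1, 13.0]
gripper_width: 17.8
gripper_force: 40.0
```

The module stopped at TCP x≈553 while force kept rising, so it is against the stop. I'll ease off, release, rise and look.

Request:
send_rows:
  targets: "0.002 0 -0.001 0 0 0 0;0.002 0 -0.001 0 0 0 0;0.002 0 -0.001 0 0 0 40;0.002 0 -0.001 0 0 0 40;0.002 0 -0.001 0 0 0 40;0.002 0 -0.001 0 0 0 40;0.002 0 -0.001 0 0 0 40"

```text
time_s: 8.97
ee_pos: [556.5, -186.3, 60.1]
ee_rot: [-180.0, 0.1, 169.6]
force: [0.6, 0.4, -0.6]
gripper_width: 36.3
gripper_force: 0.0
```

Request:
send_rows:
  targets: "0.002 0 -0.02 0 0 0 40;0.002 0 -0.05 0 0 0 40;0.002 0 -0.08 0 0 0 40;0.002 0 -0.11 0 0 0 40;0.002 0 -0.13 0 0 0 40;0.03 0.03 -0.13 0 0 0 40;0.03 0.07 -0.13 0 0 0 40;0.03 0.11 -0.13 0 0 0 40;0.03 0.15 -0.13 0 0 0 40;0.03 0.19 -0.13 0 0 0 40;0.03 0.23 -0.13 0 0 0 40;0.03 0.23 -0.13 0 0 0 40"

```text
time_s: 9.97
ee_pos: [569.1, 52.0, 190.0]
ee_rot: [179.8, 0.1, 170.0]
force: [0.7, 0.1, 0.7]
gripper_width: 36.6
gripper_force: 0.0
```

```bash
python3 - <<'E'
from h import *
from workcell import env, eyes
np.set_printoptions(precision=2,suppress=True)
s=env.state(); print(s["ee_pos"],s["force"],s["gripper_width"])
fs={n:eyes.grab_frame(n) for n in("top","scene")}; pickle.dump(fs,open("f3.pkl","wb"))
t=cv2.resize(fs["top"]["image"][145:305,380:480],None,fx=3.75,fy=3.75,interpolation=cv2.INTER_CUBIC)
w=cv2.resize(fs["scene"]["image"][220:360,135:265],None,fx=3.2,fy=3.2,interpolation=cv2.INTER_CUBIC); w=cv2.copyMakeBorder(w,0,t.shape[0]-w.shape[0],0,0,cv2.BORDER_CONSTANT)
cv2.imwrite("pics/p3.png",np.hstack([t,w]))
E
```

```text
[569.05  51.95 190.01] [0.69 0.1  0.72] 36.567713430409576
```

View pics/p3.png

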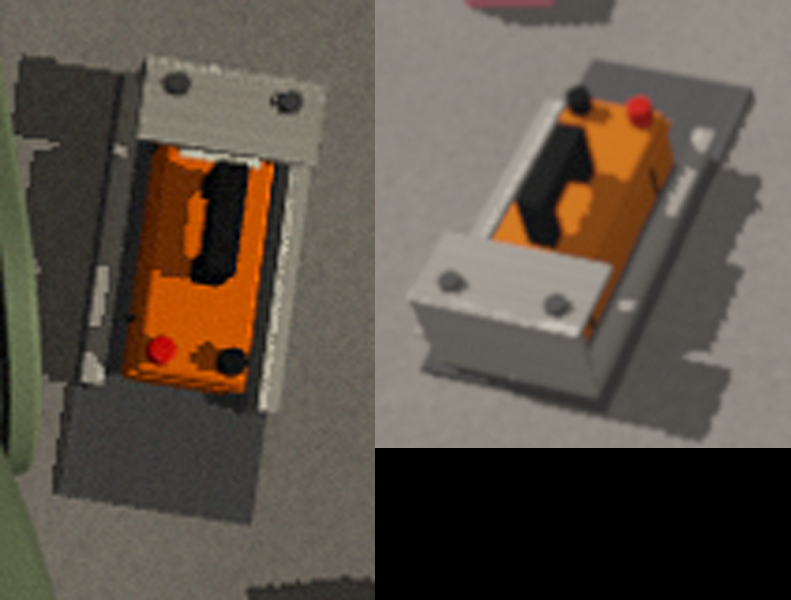

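The crops show the module under the lip, with terminals outwards and the label almost fully covered. I'll check the gap and squareness numerically.

```bash
python3 - <<'E'
from h import *
np.set_printoptions(precision=1,suppress=True)
fs=pickle.load(open("f3.pkl","rb")); T,S=fs["top"],fs["scene"]
def orange(f,box):
    h=cv2.cvtColor(f["image"],cv2.COLOR_BGR2HSV); m=(h[...,0]>4)&(h[...,0]<20)&(h[...,1]>150)&(h[...,2]>70)
    k=np.zeros(m.shape,bool); k[box[0]:box[1],box[2]:box[3]]=1; return m&k
yaw=np.radians(-10.4); ex=np.array([np.cos(yaw),np.sin(yaw)]); ey=np.array([-ex[1],ex[0]]); C=np.array([527.2,-181.5])
cr=lambda w:np.c_[(w[:,:2]-C)@ex,(w[:,:2]-C)@ey]
m=orange(T,(180,255,405,460))
# right edge (top face, z=49) and left edge
for nm,sel in(("left",0),("right",-1)):
    P=[]
    for v in range(196,234,3):
        u=np.where(m[v])[0]; P.append((u[sel]-.5 if sel==0 else u[sel]+.5,v))
    w=cr(plane(T,P,49)); k,res,*_=np.polyfit(w[:,0],w[:,1],1,full=True); print(nm,"yaw rel",np.degrees(np.arctan(k[0])),"y at 0",k[1],res)
q=lambda P:(np.array(P,float)+.5)/3.75-.5+np.array((380,145))
print("rear top edge z49",cr(plane(T,q([(128,366),(243,383)]),49)),"rear bottom z4",cr(plane(T,q([(124,378),(243,392)]),4)))
print("floor near",cr(plane(T,q([(54,492),(250,523)]),4)))
# terminals (cylinders, top z 63) and handle in both views
h=cv2.cvtColor(T["image"],cv2.COLOR_BGR2HSV); hs=cv2.cvtColor(S["image"],cv2.COLOR_BGR2HSV)
def red(h,b):
    r=((h[...,0]<4)|(h[...,0]>174))&(h[...,1]>170)&(h[...,2]>90); k=np.zeros(r.shape,bool);k[b[0]:b[1],b[2]:b[3]]=1
    return max(comps(r&k,5),key=lambda c:c[1][4])[2]
a=red(h,(225,250,410,440)); b=red(hs,(240,265,205,232)); p=tri(T,a,S,b); print("red",a,b,p,cr(p[None]))
# same on the original frames for the red terminal's offset in the module frame
f0=pickle.load(open("f0.pkl","rb")); H=cv2.cvtColor(f0["top"]["image"],cv2.COLOR_BGR2HSV);Hs=cv2.cvtColor(f0["scene"]["image"],cv2.COLOR_BGR2HSV)
a=red(H,(265,290,225,245)); b=red(Hs,(230,250,425,445)); p=tri(f0["top"],a,f0["scene"],b); print("red0",a,b,p)
E
```

```text
left yaw rel 0.7237136401002439 y at 0 34.2220366380373 [11.4]
right yaw rel 1.0797394890661818 y at 0 -30.382922034690274 [4.9]
rear top edge z49 [[-50.9  33.1]
 [-50.2 -28.3]] rear bottom z4 [[-51.   27. ]
 [-48.2 -39.3]]
floor near [[-119.5   56.2]
 [-119.3  -52.9]]
red [422.5 237.8] [217.4 254.4] [ 490.4 -155.1   57.9] [[-40.9  19.3]]Traceback (most recent call last):
  File "<stdin>", line 27, in <module>
  File "<stdin>", line 23, in red
ValueError: max() iterable argument is empty
```

The rear face measures x≈-50.5 in the cradle's frame (home is -52). The module is square to within about 1°, and the red terminal's height of 58 fits it lying flat. The arm is clear, so I'm handing in.

```bash
python3 -c "
from workcell import env
print(env.job_done())"
```

```text
the job is handed in; nothing more can be done
None
```

The long orange module lies flat in the cradle, slid against the stop with its plain end under the lip and terminals outwards; by camera it is within about 2 mm of home and 1° of square, the tall and short modules were not touched, and the job was handed in at about 10 s.

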